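# Set the suction to idle and pull the dusty filter cassette

### The arm

A 6-joint arm with a two-finger parallel gripper is mounted at the origin on the work surface. World frame = base frame: x ahead of the robot, y to its left, z up, the work surface at z = 0. Lengths are in m, angles in rad, forces in N, time in s.
With the tool pointing down it reaches from about 0.25 to 0.725 m from the base axis. Payload 4 kg.
Tool frame: the origin (TCP) lies at the very end of the fingers, on their centre line; the grasp point (between the pads) lies 19 mm behind it; z points along the fingers, y is the line along which they close (so a half turn about z gives the same grasp; the last joint's range is limited). The gripper opens to 85 mm and grips with 20 to 120 N. Pads are 22 mm wide; open, the fingers measure 114 mm over their backs; the gripper's body (76 mm by 85 mm) begins 54 mm behind the grasp point. The pads swing forward as they close: fully open they stand 13 mm farther back than shut.
Start: joints at [1.305, 0.241, 0.005, 1.335, 0, 1.571], TCP at [0.131, 0.482, 0.231] pointing down, gripper open.
Joint ranges: [-2.72, 2.72], [-1.05, 1.87], [-1.09, 1.28], [-1.99, 2.15], [-1.42, 1.44], [-3.14, 3.14]. Speed limits (rad/s): [2.79, 2.79, 3.14, 3.14, 3.14, 3.14].

### API

Orientations are given as a rotation vector (axis times angle).
In Python, from bench import env, optics gives the robot as it stands.
- The arm moves only by the tool play_rows, never from a script. Its argument "targets" is a list of rows, each a list of 7 numbers: the turn, a rotation vector about the tool's x, y, z in degrees, then the shift along the tool's x, y, z in mm, then the finger opening in mm, from 0 to 85.4. A call has exactly 8 rows; each row shifts and turns the commanded pose from where the row before left it, along the tool's axes as they then stand; what a row does not reach is not made up. A row lasts 1/8 s, in which the tool goes at most 62.5 mm and 10.7 degrees, less where a joint would pass 70% of its speed; a pose out of reach is approached as far as the arm can. A call is refused whole if a number of a shift passes 62.5 or a number of a turn 10.7, either way. A call with a gripper value outside its range is refused whole. The fingers move at their own pace and stop on an object; "squeeze" is the grip in N (left out, the last holds). Time passes only in rows, so rows that do not move let the fingers close, or fill a call up. It gives the time, the measured TCP pose, the force, the opening and the grip force at its end, in the units of the state.
- env.observe(): the state, without advancing time (a new reading comes with each control period).
- optics.snapshot(name): name is "scene" or "top" or "wrist"; returns a dict with "frame" (420x560x3 uint8, red, green, blue), "intrinsics" (3x3 intrinsics, pixels), "R" (3x3) and "t" (3): a world point X has camera coordinates R X + t; the wrist camera has in their place "hand_eye" (4x4, takes a point from camera to tool coordinates, whose origin is the TCP and whose axes are the flange's). Camera axes: x right, y down, z forward; pixel columns grow to the right and rows downward; lengths in m; the calibration is good to about 2 mm. A picture is of the moment at which its call begins: read the wrist's pose just before it. There is no depth.
- env.hand_in(): hands the job in; it is judged then, once.
The state is a dict: "t": time; "qpos": joint angles; "joint_vel": joint speeds; "tau": joint torques, N m; "ee_pos": TCP position; "tcp_rot": TCP orientation; "contact_force": force on the tool from outside, world axes, zero at the start; "ft_torque": the same for the moment, N m; "opening": finger opening in m; "grasp_force": force on a finger pad.
Only numpy, scipy, OpenCV 4.12 (cv2) and the standard library are available. Lean on these libraries where they do the work, as an engineer would, in place of code of your own. Each camera call takes 0.05 s, during which the arm holds its last target. There are 200 camera calls.

### The job

First slide the black fader on the blue suction control so that it lines up with the yellow pointer beside its track, and let go of it. Then pinch the two orange side catches of the filter cassette together, lift the cassette straight up until it is a good ten centimetres above where it sat, and finish there, still pinching and holding it upright over its dock. Leave the green-catched cassette and everything else on the table where they are.

Things in the scene. Friction and masses are not known exactly. Their poses are not given: they have to be found in the camera images.
- fader (a joint): the fader's place along its track, 0 to 0.12 m, growing towards the control's +y; it starts high. It stays where it is left; moving it takes about 2 N.
- fader_top (a point): centre of the top face of the black fader grip, an upright block 28 (x) by 20 (y, along the track) by 40 high; the track's surface lies 40 below this point. Grip it across its 20 mm. Axes as the control: a blue box 100 (x) by 190 (y, along the track) by 50 high, with a metal track 40 wide, 170 long and 14 high on top.
- pointer: small yellow pointer fixed on top of the blue control at the +x side of the track, 23 (x) by 15 (y) by 10 high; its origin is its tip towards the track, on its centre line, on the box's top face (50 above the table). Axes as the control's: y along the track. The fader is right when its centre has the pointer's y along the track, within 6 mm.
- dock_a: fixed grey dock of the orange cassette, an open well with an orange stripe in front, 100 (x) by 120 (y) by 60 high; origin at the centre of its underside, on the table. The cassette stands in it on a seat 28 above the table, guided with 2 mm of play all round; two steel lips on the +y and -y sides hold down the hooks of its catches.
- cassette_a_grip (a point): white filter cassette, 70 (x) by 36 (y) by 88 high, with orange catches, one on each of its two long sides (+y and -y). This point lies half-way between the two catches, 62 above the cassette's underside and 30 above the dock's top face, at the height to pinch. Between the free catches it is 52 wide here, fully pinched 38. Mass about 0.3 kg.
- cassette_a_l (a joint): how far the orange catch on the +y side is pressed in: 0 free, 0.007 m fully in. An upright plate 30 wide (x), from the dock up to 22 above the grip point, sprung outwards: 3 N to start, 6.5 N fully in. Its hook locks the cassette in the dock until it is pressed at least 5 mm.
- cassette_a_r (a joint): how far the orange catch on the -y side is pressed in: 0 free, 0.007 m fully in. An upright plate 30 wide (x), from the dock up to 22 above the grip point, sprung outwards: 3 N to start, 6.5 N fully in. Its hook locks the cassette in the dock until it is pressed at least 5 mm.
- cassette_b_grip (a point): a like white filter cassette, 70 (x) by 36 (y) by 88 high, with green catches, one on each of its two long sides (+y and -y), in its own dock of the same make with a green stripe; this point half-way between the catches, 62 above its underside. Not to be touched.
- rosette: bystander: white plaster rosette, disc 72 across and 18 high; origin at the foot, on the table. To be left alone.
- baluster: bystander: small white plaster baluster, 48 across, 88 high, upright; origin at the foot, on the table. To be left alone.
- bust: bystander: small white plaster bust, 60 wide, 110 high, upright; origin at the foot, on the table. To be left alone.
- sprayer: bystander: white bottle with a red cap, 70 across, 170 high, upright; origin at the foot, on the table. To be left alone.
- spatula: bystander: spatula lying flat; origin on the table under its middle. To be left alone.
- brush: bystander: brush lying flat; origin on the table under its middle. To be left alone.
- scraper_block: bystander: yellow block 60 x 40 x 22 lying flat; origin at the foot, on the table. To be left alone.
- cassette_a: the same orange-catched cassette; origin at the centre of its underside, z up, y across the catches. Seated, its catches lock it; with both pinched in it lifts straight up and is out of the well after 35 mm.
There are look-alikes about, which are no part of the job. What is shaped like the dock_a but turquoise is not meant.

How it is judged:
On the way, in this order (a step that is already met when the one before it is completed fails the run):
1. the fader is level with the yellow pointer, at rest and let go, the orange cassette still seated (y of fader_top in the frame of pointer between -0.006 and 0.006 m and contact force between the fingers and fader below 0.1 N and velocity of joint fader between -0.005 and 0.005 m/s and z of cassette_a_grip in the frame of dock_a below 0.1 m), for 0.2 s.
2. both orange catches are pinched in by the fingers (value of joint each of cassette_a_l, cassette_a_r above 0.005 m and contact force between the fingers and cassette_a above 1 N), for 0.1 s.
At the end, for the whole second after the job is handed in: The fingers hold the orange-catched cassette still, both catches pressed in by more than 5 mm, lifted at least 80 mm above its seat, within 60 mm sideways of its dock's middle, within 0.25 rad of upright and not touching the dock; the fader is within 6 mm of the pointer (y of fader_top in the frame of pointer between -0.006 and 0.006 m and value of joint each of cassette_a_l, cassette_a_r above 0.005 m and z of cassette_a_grip in the frame of dock_a above 0.17 m and horizontal distance between cassette_a_grip and dock_a below 0.06 m and angle between cassette_a_grip's own z axis and vertical below 0.25 rad and contact force between the fingers and cassette_a above 2 N and contact force between dock_a and cassette_a below 0.1 N and linear speed of cassette_a below 0.03 m/s); the arm keeps its last pose, push and grip.
It fails at once if the green-catched cassette is moved (distance of cassette_b_grip from where it was at the start of the episode above 0.012 m).
It fails at once if a bystander is shifted by more than 20 mm (distance of any of rosette, baluster, bust, sprayer, spatula, brush, scraper_block from where it was at the start of the episode above 0.02 m).
It also fails if it takes over 48 s, if anything falls off the work surface, if the arm or the gripper's body presses on something with over 40 N, if the wrist force passes 120 N, or if a joint passes its speed limit or range.

## Working session

There is one attempt and no reset: what is moved stays moved. The work goes in short steps, Python scripts to look and compute and a tool call to move; the robot and the scene stay as the last step left them, time stands still between calls to the robot, and variables do not carry over. Pictures are saved under pics/ and viewed, at most 10 in all, crops included, and the job is handed in when it is done.

Besides the shell and the picture viewer there is one more tool, called in YAML: its name, and indented under it one key for each argument. play_rows: Moves the arm, as the interface text tells. Its arguments: {"type":"object","properties":{"targets":{"type":"array"},"squeeze":{"type":"number"}},"required":["targets"]}

```bash
mkdir -p pics; ls
python3 - <<'E'
from bench import env, optics
import cv2
s=env.observe(); print(s)
for n in ("top","scene"):
    d=optics.snapshot(n); cv2.imwrite(f"pics/{n}0.png",d["frame"][:,:,::-1]); print(n,d["intrinsics"],d["R"],d["t"])
E
```

```text
pics
{'t': 0.0, 'qpos': array([1.30499123e+00, 2.41439100e-01, 3.73806137e-03, 1.33519510e+00,
       9.58544015e-06, 1.57080561e+00]), 'joint_vel': array([-0.00163669, -0.00015917, -0.00198649,  0.00071554,  0.00216249,
        0.00051943]), 'tau': array([ 3.33378030e-04, -3.72322440e+01,  2.52405632e+01,  1.70174288e-02,
        1.61137218e-04,  6.70095105e-06]), 'ee_pos': array([0.13117638, 0.48183938, 0.23040519]), 'tcp_rot': array([-0.41627373, -3.11359954,  0.00326699]), 'contact_force': array([-0.05276969, -0.33308031,  0.39271435]), 'ft_torque': array([-0.03788091, -0.02648513,  0.00126447]), 'grasp_force': 0.0, 'opening': 0.08542670041096684}
top [[398.47742786   0.         279.44906345]
 [  0.         398.47742786 208.45080334]
 [  0.           0.           1.        ]] [[ 0.00562995 -0.99957882  0.02846909]
 [-0.98995929 -0.00959236 -0.14102688]
 [ 0.14124057 -0.02738926 -0.98959635]] [-0.01678382  0.5623853   1.1081405 ]
scene [[450.36868949   0.         277.01823638]
 [  0.         450.36868949 216.52829611]
 [  0.           0.           1.        ]] [[ 0.81879077  0.57357784  0.02429267]
 [ 0.33126766 -0.43748309 -0.83598462]
 [-0.46887462  0.69254387 -0.5482149 ]] [-0.48235342 -0.11245745  1.61089806]
```

View pics/top0.png

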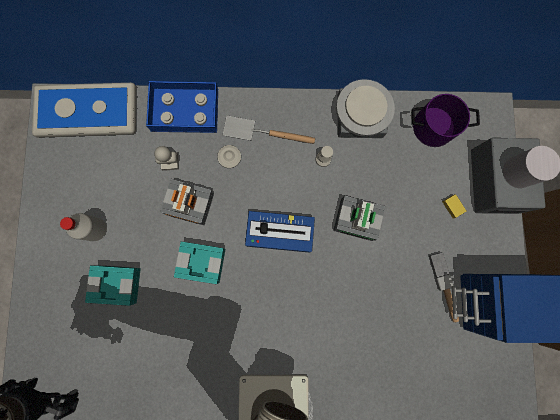

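View pics/scene0.png

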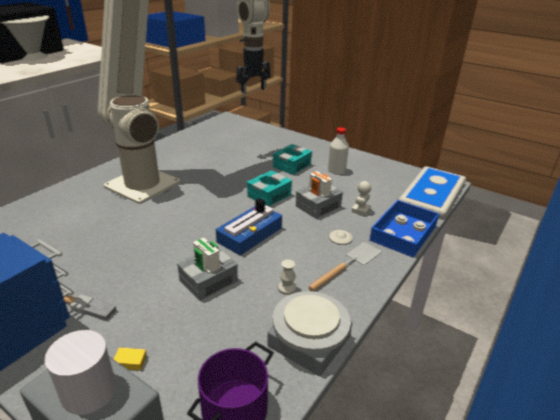

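Top view: the blue control is at about (280,230), its black fader at (264,229) and the yellow pointer at (291,218). The orange-catched cassette in its grey dock is at (187,200) and the green one at (360,215). The turquoise docks at (113,284) and (200,261) are look-alikes and are not meant. I'll confirm with one enlarged crop and measure.

```bash
cat > h.py <<'E'
import numpy as np, cv2
def ray(d,u,v,z):
    K,R,t=d["intrinsics"],d["R"],d["t"]; c=-R.T@t
    r=R.T@np.linalg.solve(K,[u,v,1.]); return c+r*(z-c[2])/r[2]
def blobs(mask,amin=4):
    n,l,s,c=cv2.connectedComponentsWithStats(mask.astype(np.uint8)*255)
    return [(c[i],s[i],l==i) for i in range(1,n) if s[i][4]>=amin]
E
python3 - <<'E'
from bench import env, optics
from h import *
np.set_printoptions(precision=4,suppress=True)
d=optics.snapshot("top"); f=d["frame"]; hsv=cv2.cvtColor(f,cv2.COLOR_RGB2HSV)
x0,y0,x1,y1=150,165,320,265
cv2.imwrite("pics/crop.png",cv2.resize(f[y0:y1,x0:x1,::-1],None,fx=4.7,fy=4.7,interpolation=cv2.INTER_CUBIC))
H,S,V=[hsv[:,:,i].astype(int) for i in range(3)]
roi=np.zeros(H.shape,bool); roi[y0:y1,x0:x1]=1
for name,m,z in (("blue",(H>100)&(H<125)&(S>120)&(V>60),.05),("yellow",(H>20)&(H<33)&(S>140),.06),("orange",(H>4)&(H<19)&(S>120),.112),("black",(V<45),.104)):
    for c,s,mm in blobs(m&roi,6):
        pts=np.argwhere(mm)[:,::-1].astype(np.float32)
        w=np.array([ray(d,u,v,z)[:2] for u,v in pts])
        r=cv2.minAreaRect(w.astype(np.float32)*1000)
        print(name,c,s,"world mean",w.mean(0),"rect mm",r)
E
```

```text
blue [279.3842 232.3865] [ 245  211   70   41 1278] world mean [ 0.4928 -0.0125] rect mm ((496.9299011230469, -13.186149597167969), (188.2926483154297, 99.05084228515625), 84.97408294677734)
yellow [290.8462 218.0385] [289 215   5   8  26] world mean [ 0.5326 -0.0443] rect mm ((531.3045654296875, -44.71109390258789), (19.890464782714844, 11.317068099975586), 0.04744045436382294)
orange [181.0889 196.9111] [176 186  11  23  90] world mean [0.5811 0.2545] rect mm ((581.227294921875, 254.44082641601562), (9.986306190490723, 63.81475067138672), 75.193359375)
orange [174.3654 195.6731] [171 190   8  12  52] world mean [0.5842 0.2726] rect mm ((584.3692626953125, 272.3484802246094), (11.98150634765625, 30.059734344482422), 74.25916290283203)
orange [191.1364 201.2424] [187 194   9  15  66] world mean [0.5695 0.2272] rect mm ((570.2727661132812, 226.41574096679688), (18.529935836791992, 36.03664016723633), 76.2603988647461)
black [207.2396 207.6875] [201 189  13  36  96] world mean [0.5537 0.1848] rect mm ((556.4379272460938, 184.1854705810547), (8.758279800415039, 98.2579574584961), 75.56995391845703)
black [186.9  199.25] [185 194   5  11  20] world mean [0.5761 0.2404] rect mm ((576.5303344726562, 240.1924285888672), (4.4821038246154785, 28.425987243652344), 76.41400146484375)
black [192.3333 201.4762] [191 197   4  10  21] world mean [0.5702 0.2255] rect mm ((570.2698974609375, 225.68858337402344), (5.917723655700684, 24.555648803710938), 78.19180297851562)
black [273.8026 229.2895] [256 223  49  11 152] world mean [0.4964 0.0042] rect mm ((500.0714111328125, -12.544715881347656), (27.061979293823242, 129.59231567382812), 0.4535104036331177)
black [222.4783 256.1304] [221 249   4  16  23] world mean [0.4237 0.1403] rect mm ((422.7246398925781, 140.25477600097656), (3.9350578784942627, 40.288902282714844), 81.968505859375)
```

View pics/crop.png

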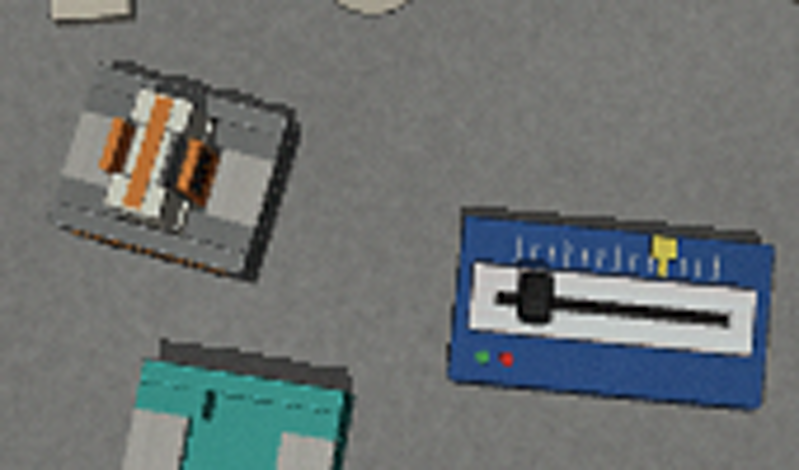

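The crop confirms the targets: orange catches, grey dock and orange front stripe; a blue control with the black fader on its +y side and the yellow pointer further towards -y. I'm moving over the control now.

play_rows:
  targets:
    - [0,0,0,-30,-23,0,85]
    - [0,0,0,-30,-23,0,85]
    - [0,0,0,-30,-23,0,85]
    - [0,0,0,-30,-23,0,85]
    - [0,0,0,-30,-23,0,85]
    - [0,0,0,-30,-23,0,85]
    - [0,0,0,-30,-23,0,85]
    - [0,0,0,-30,-23,0,85]
  squeeze: 30

```text
t: 1.15
ee_pos: [0.315, 0.2407, 0.2312]
tcp_rot: [-0.416, -3.114, 0.0]
contact_force: [0.1, -0.8, 0.3]
opening: 0.0853
grasp_force: 0.0
```

play_rows:
  targets:
    - [0,0,0,-30,-23,0,85]
    - [0,0,0,-30,-23,0,85]
    - [0,0,0,-30,-23,0,85]
    - [0,0,0,-30,-23,0,85]
    - [0,0,0,-30,-23,0,85]
    - [0,0,0,-30,-23,0,85]
    - [0,0,-5,-30,-23,0,85]
    - [0,0,-5,0,0,0,85]

```text
t: 2.15
ee_pos: [0.476, 0.0294, 0.2307]
tcp_rot: [-0.144, -3.138, 0.001]
contact_force: [-0.8, 0.6, -0.7]
opening: 0.0847
grasp_force: 0.0
```

```bash
cat >> h.py <<'E'
from scipy.spatial.transform import Rotation as Ro
def wrist():
    from bench import env,optics
    s=env.observe(); d=optics.snapshot("wrist")
    T=np.eye(4); T[:3,:3]=Ro.from_rotvec(s["tcp_rot"]).as_matrix(); T[:3,3]=s["ee_pos"]
    C=np.linalg.inv(T@d["hand_eye"]); d["R"]=C[:3,:3]; d["t"]=C[:3,3]; return s,d,T
E
python3 - <<'E'
from h import *
np.set_printoptions(precision=4,suppress=True)
s,d,T=wrist(); print(T,s["t"],s["contact_force"]); print(d["hand_eye"])
cv2.imwrite("pics/w1.png",d["frame"][:,:,::-1])
E
```

```text
[[-0.9958  0.0919 -0.0005  0.476 ]
 [ 0.0919  0.9958 -0.0005  0.0294]
 [ 0.0004 -0.0005 -1.      0.2307]
 [ 0.      0.      0.      1.    ]] 2.15 [-0.8407  0.5984 -0.6583]
[[-0.0004 -0.9522 -0.3054  0.0777]
 [ 1.     -0.0006  0.0004  0.0002]
 [-0.0006 -0.3054  0.9522 -0.1416]
 [ 0.      0.      0.      1.    ]]
```

View pics/w1.png

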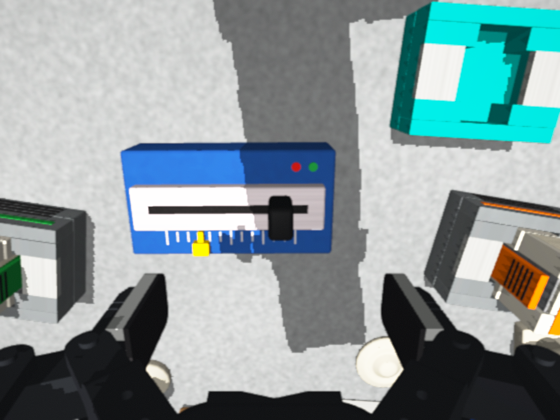

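Wrist view: fader at (281,218), with its side face above and its top face at about (281,222). The pointer's body is at (201,249) and its tip at (200,234), just below the track. I'm measuring both.

Run:
```python
from h import *
np.set_printoptions(precision=4,suppress=True)
s,d,T=wrist(); f=d["frame"]; hsv=cv2.cvtColor(f,cv2.COLOR_RGB2HSV); H,S,V=[hsv[:,:,i].astype(int) for i in range(3)]
m=(H>100)&(H<125)&(S>120)&(V>60); m[:160]=m[:160]; m[:,:110]=0;m[:,345:]=0
m[270:]=0
w=np.array([ray(d,u,v,.05)[:2] for v,u in np.argwhere(m)]).astype(np.float32)*1000
r=cv2.minAreaRect(w); print("box",r)
# front bottom edge of the box top (row max per column) -> direction of y
e=[]
for u in range(145,325,4):
    if 190<u<212: continue
    rows=np.where(m[:,u])[0]; e.append(ray(d,u,rows.max()+.5,.05)[:2])
e=np.array(e); p=np.polyfit(e[:,1],e[:,0],1); ya=np.array([p[0],1])/np.hypot(p[0],1); print("yaxis",ya,np.degrees(np.arctan2(ya[1],ya[0])))
m2=(H>20)&(H<35)&(S>140); m2[270:]=0; m2[:,230:]=0
c,st,mm=max(blobs(m2),key=lambda b:b[1][4]); print("pointer px",c,st); 
P=ray(d,c[0],c[1],.06)[:2]; print("pointer body",P)
b=(V<50); b[245:]=0; b[:190]=0; b[:,:265]=0; b[:,300:]=0
cols=b[215:238].sum(0); us=np.where(cols>12)[0]; rows=np.where(b[:,276:286].sum(1)>6)[0]; print("fader cols",us.min(),us.max(),"rows",rows.min(),rows.max())
uc=(us.min()+us.max())/2
F=ray(d,uc,rows.max()+.5,.104)[:2]; print("fader top +x edge",F, "-14mm ctr",F-0.014*np.array([ya[1],-ya[0]]))
print("base -x edge at z.064", ray(d,uc,rows.min()-.5,.064)[:2], ray(d,uc,rows.min()-.5,.104)[:2])
print("width", ray(d,us.min()-.5,225,.104)[:2], ray(d,us.max()+.5,225,.104)[:2])
print("along-y pointer-fader",(P-F)@ya*1000)
```

```text
box ((492.84552001953125, -12.369369506835938), (186.9391326904297, 103.09727478027344), 84.86283874511719)
yaxis [0.0897 0.996 ] 84.85498799528781
pointer px [199.7883 246.5016] [192 232  17  25 307]
pointer body [ 0.5307 -0.0427]
fader cols 268 290 rows 198 240
fader top +x edge [0.5125 0.031 ] -14mm ctr [0.4985 0.0322]
base -x edge at z.064 [0.4894 0.0335] [0.4776 0.0339]
width [0.4988 0.0232] [0.5004 0.0409]
along-y pointer-fader -71.68885430500198
```

play_rows:
  targets:
    - [0,0,0,-12,3,20,50]
    - [0,0,0,-11,2,30,50]
    - [0,0,0,0,0,30,50]
    - [0,0,0,0,0,30,50]
    - [0,0,0,0,0,25,50]
    - [0,0,0,0,0,15,50]
    - [0,0,0,0,0,7,50]
    - [0,0,0,0,0,0,50]

```text
t: 3.25
ee_pos: [0.4984, 0.0344, 0.0744]
tcp_rot: [0.143, 3.138, 0.0]
contact_force: [-0.4, 0.5, 0.7]
opening: 0.0499
grasp_force: 0.0
```

play_rows:
  targets:
    - [0,0,0,0,0,0,10]
    - [0,0,0,0,0,0,10]
    - [0,0,0,0,0,0,10]
    - [0,0,0,0,0,0,10]
    - [0,0,0,0,0,0,10]
    - [0,0,0,0,0,0,10]
    - [0,0,0,0,0,0,10]
    - [0,0,0,0,0,0,10]
  squeeze: 20

```text
t: 4.25
ee_pos: [0.499, 0.0341, 0.0753]
tcp_rot: [0.143, 3.136, -0.0]
contact_force: [-0.8, -1.8, 6.3]
opening: 0.0197
grasp_force: 24.8
```

play_rows:
  targets:
    - [0,0,0,0,-4,-1,10]
    - [0,0,0,0,-12,0,10]
    - [0,0,0,0,-14,0,10]
    - [0,0,0,0,-14,0,10]
    - [0,0,0,0,-14,0,10]
    - [0,0,0,0,-10,0,10]
    - [0,0,0,0,-4.5,0,10]
    - [0,0,0,0,0,0,10]

```text
t: 5.25
ee_pos: [0.4925, -0.0398, 0.0754]
tcp_rot: [0.146, 3.136, -0.002]
contact_force: [5.1, -1.5, -3.2]
opening: 0.0198
grasp_force: 23.6
```

Run:
```python
from h import *
np.set_printoptions(precision=4,suppress=True)
s,d,T=wrist(); print(T[:3,3],s["contact_force"],s["grasp_force"])
cv2.imwrite("pics/w2.png",d["frame"][:,:,::-1])
```

```text
[ 0.4925 -0.0398  0.0754] [ 5.0971 -1.4605 -3.1538] 23.588031828403473
```

View pics/w2.png

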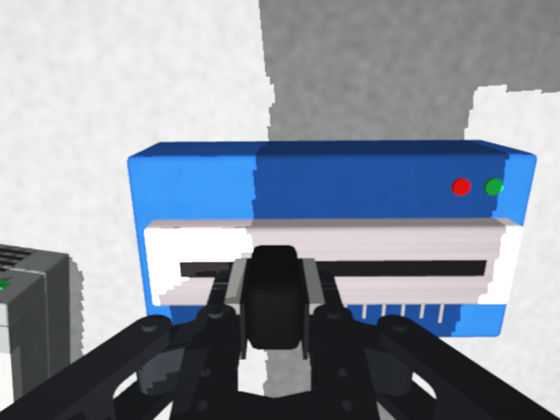

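The fader is held at (275,295) and the fingers hide the pointer. I'll let go, lift and measure.

play_rows:
  targets:
    - [0,0,0,0,0,0,50]
    - [0,0,0,0,0,0,50]
    - [0,0,0,0,0,0,50]
    - [0,0,0,0,0,-20,50]
    - [0,0,0,0,0,-40,50]
    - [0,0,0,0,0,-40,50]
    - [0,0,0,15,0,-40,50]
    - [0,0,0,0,0,0,50]

```text
t: 6.3
ee_pos: [0.4779, -0.0367, 0.2188]
tcp_rot: [0.143, 3.132, -0.001]
contact_force: [-0.1, 0.0, 0.2]
opening: 0.0497
grasp_force: 0.0
```

Run:
```python
from h import *
np.set_printoptions(precision=4,suppress=True)
s,d,T=wrist(); print(T[:3,3],s["contact_force"])
f=d["frame"]; hsv=cv2.cvtColor(f,cv2.COLOR_RGB2HSV); H,S,V=[hsv[:,:,i].astype(int) for i in range(3)]
cv2.imwrite("pics/w3.png",f[:,:,::-1])
ya=np.array([.0897,.996])
m2=(H>20)&(H<35)&(S>140); m2[320:]=0; m2[:,400:]=0;m2[:,:150]=0
for c,st,mm in blobs(m2,30): print("pointer px",c,st,ray(d,*c,.06)[:2]@ya)
b=(V<50)
for c,st,mm in blobs(b,80):
    if st[1]<260 and st[1]>120: print("black",c,st)
for u in (270,280,290): print(u,ray(d,u,225,.104)[:2]@ya)
```

```text
[ 0.4779 -0.0367  0.2188] [-0.0807  0.0157  0.1786]
pointer px [271.0385 243.9196] [263 235  17  18 286] 0.0038691771285129725
black [299.0556 208.5879] [ 258  190  129   46 1638]
black [ 74.0979 200.5292] [ 29 192  90  19 531]
270 0.0035714612363848272
280 0.010936535107485967
290 0.018301838118992685
```

View pics/w3.png

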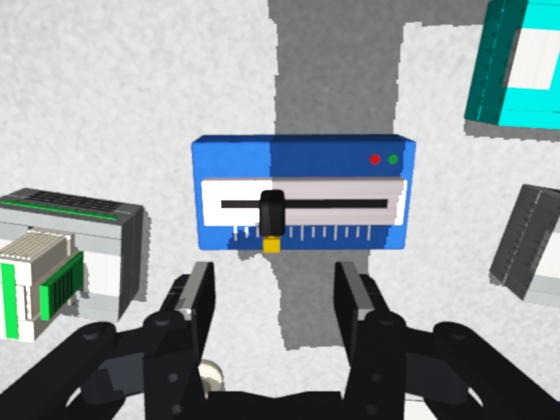

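The fader, at column ~272, is level with the pointer at (271,244): about 1 mm off, with the fingers clear. Next I move over the orange cassette.

play_rows:
  targets:
    - [0,0,0,-4,22,-5,85]
    - [0,0,0,-10,50,-5,85]
    - [0,0,0,-10,50,-5,85]
    - [0,0,0,-10,50,-5,85]
    - [0,0,0,-10,50,0,85]
    - [0,0,0,-8,46,0,85]
    - [0,0,0,-4,24,0,85]
    - [0,0,5,0,0,0,85]

```text
t: 7.35
ee_pos: [0.5585, 0.251, 0.2321]
tcp_rot: [-0.278, -3.125, 0.003]
contact_force: [0.2, -1.0, -0.4]
opening: 0.0851
grasp_force: 0.0
```

play_rows:
  targets:
    - [0,0,5,0,0,0,85]
    - [0,0,0,0,0,0,85]
    - [0,0,0,0,0,0,85]
    - [0,0,0,0,0,0,85]
    - [0,0,0,0,0,0,85]
    - [0,0,0,0,0,0,85]
    - [0,0,0,0,0,0,85]
    - [0,0,0,0,0,0,85]

```text
t: 8.35
ee_pos: [0.5591, 0.2491, 0.2354]
tcp_rot: [0.416, 3.114, 0.0]
contact_force: [-0.1, 0.2, -0.7]
opening: 0.0845
grasp_force: 0.0
```

Run:
```python
from h import *
np.set_printoptions(precision=4,suppress=True)
s,d,T=wrist(); print(T)
f=d["frame"]; hsv=cv2.cvtColor(f,cv2.COLOR_RGB2HSV); H,S,V=[hsv[:,:,i].astype(int) for i in range(3)]
cv2.imwrite("pics/w4.png",f[:,:,::-1])
for c,st,mm in blobs((H>4)&(H<19)&(S>120),30):
    p=np.argwhere(mm); w=np.array([ray(d,u,v,.114)[:2] for v,u in p]).astype(np.float32)*1000
    print("orange",c,st,ray(d,*c,.116),ray(d,*c,.112),cv2.minAreaRect(w))
```

```text
[[-0.9649  0.2627  0.0001  0.5591]
 [ 0.2627  0.9649  0.      0.2491]
 [-0.0001  0.0001 -1.      0.2354]
 [ 0.      0.      0.      1.    ]]
orange [282.4553 140.2629] [228 139 114   4 369] [0.5205 0.2661 0.116 ] [0.521 0.266 0.112] ((521.27197265625, 267.35418701171875), (79.45855712890625, 2.09761905670166), 74.7392807006836)
orange [257.2914 208.1586] [252 179  11  59 580] [0.5638 0.2354 0.116 ] [0.565  0.2348 0.112 ] ((564.7409057617188, 234.79881286621094), (7.528780460357666, 45.566810607910156), 73.70724487304688)
orange [286.6516 218.2644] [ 280  178   14   84 1108] [0.5771 0.2543 0.116 ] [0.5786 0.254  0.112 ] ((579.9544677734375, 253.5598602294922), (9.955470085144043, 66.43424987792969), 75.02368927001953)
orange [313.6577 210.5755] [306 179  16  59 596] [0.5765 0.2751 0.116 ] [0.578  0.2752 0.112 ] ((575.8526000976562, 275.3017272949219), (11.201220512390137, 45.76336669921875), 76.95044708251953)
```

View pics/w4.png

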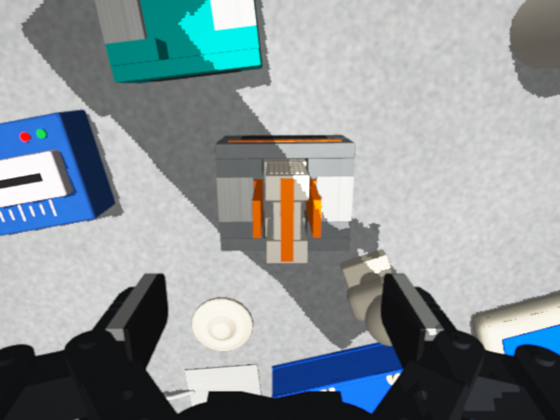

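The orange-catched cassette lies under the hand, its catches at (257,208) and (314,211) and its top stripe at (287,218), already aligned with the tool. I need about -18 mm in x, +9.5 mm in y and 164 mm down.

play_rows:
  targets:
    - [0,0,0,-9,5,10,85]
    - [0,0,0,-9,4.5,25,85]
    - [0,0,0,0,0,30,85]
    - [0,0,0,0,0,30,85]
    - [0,0,0,0,0,30,85]
    - [0,0,0,0,0,25,85]
    - [0,0,0,0,0,14,85]
    - [0,0,0,0,0,0,85]

```text
t: 9.4
ee_pos: [0.5783, 0.2531, 0.0697]
tcp_rot: [-0.416, -3.112, 0.002]
contact_force: [0.1, 0.6, 0.4]
opening: 0.0849
grasp_force: 0.0
```

play_rows:
  targets:
    - [0,0,0,0,0,0,25]
    - [0,0,0,0,0,0,25]
    - [0,0,0,0,0,0,25]
    - [0,0,0,0,0,0,25]
    - [0,0,0,0,0,0,25]
    - [0,0,0,0,0,0,25]
    - [0,0,0,0,0,0,25]
    - [0,0,0,0,0,0,25]
  squeeze: 35

```text
t: 10.4
ee_pos: [0.5802, 0.2535, 0.074]
tcp_rot: [0.416, 3.11, 0.002]
contact_force: [-1.4, -2.3, 7.0]
opening: 0.0344
grasp_force: 36.2
```

The opening is 34 mm, less than the 38 mm I expected, so I'm checking before lifting.

Run:
```python
from h import *
s,d,T=wrist(); print(T[:3,3],s["opening"],s["grasp_force"],s["contact_force"],s["ft_torque"])
cv2.imwrite("pics/w5.png",d["frame"][:,:,::-1])
```

```text
[0.5801869  0.25348806 0.07399176] 0.03440208080376639 36.17470979690552 [-1.43576854 -2.32618281  6.98290971] [-0.46886239  0.26282163 -0.01207737]
```

View pics/w5.png

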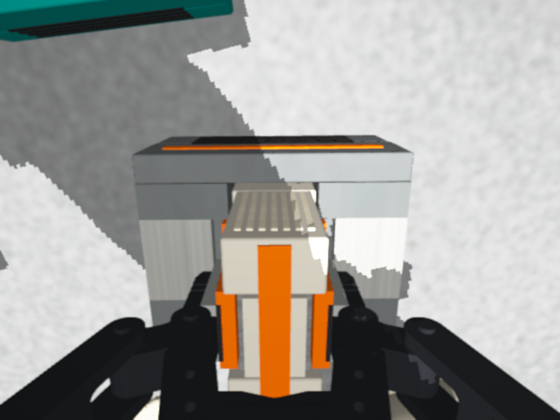

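Both pads sit on the orange catches at (228,325) and (322,325), and the catches are pressed against the body. I'll lift straight up.

play_rows:
  targets:
    - [0,0,0,0,0,-2,25]
    - [0,0,0,0,0,-5,25]
    - [0,0,0,0,0,-8,25]
    - [0,0,0,0,0,-8,25]
    - [0,0,0,0,0,-8,25]
    - [0,0,0,0,0,-8,25]
    - [0,0,0,0,0,-8,25]
    - [0,0,0,0,0,-4,25]
  squeeze: 40

```text
t: 11.45
ee_pos: [0.5793, 0.2537, 0.1232]
tcp_rot: [0.416, 3.113, 0.001]
contact_force: [0.4, -0.0, -4.7]
opening: 0.0346
grasp_force: 40.2
```

play_rows:
  targets:
    - [0,0,0,0,0,-6,25]
    - [0,0,0,0,0,-12,25]
    - [0,0,0,0,0,-14,25]
    - [0,0,0,0,0,-14,25]
    - [0,0,0,0,0,-12,25]
    - [0,0,0,0,0,-7,25]
    - [0,0,0,0,0,-3,25]
    - [0,0,0,0,0,0,25]

```text
t: 12.45
ee_pos: [0.5789, 0.2535, 0.1902]
tcp_rot: [-0.416, -3.114, 0.0]
contact_force: [0.5, -0.3, -4.4]
opening: 0.0343
grasp_force: 40.2
```

play_rows:
  targets:
    - [0,0,0,0,0,0,25]
    - [0,0,0,0,0,0,25]
    - [0,0,0,0,0,0,25]
    - [0,0,0,0,0,0,25]
    - [0,0,0,0,0,0,25]
    - [0,0,0,0,0,0,25]
    - [0,0,0,0,0,0,25]
    - [0,0,0,0,0,0,25]

```text
t: 13.45
ee_pos: [0.579, 0.2535, 0.1903]
tcp_rot: [0.416, 3.114, -0.0]
contact_force: [0.5, -0.2, -3.9]
opening: 0.034
grasp_force: 40.2
```

Run:
```python
from bench import optics,env
import cv2,numpy as np
d=optics.snapshot("scene")["frame"][100:300,150:420]; e=optics.snapshot("top")["frame"][130:330,150:420]
cv2.imwrite("pics/end.png",cv2.resize(np.vstack([d,e])[:,:,::-1],None,fx=1.45,fy=1.45,interpolation=cv2.INTER_CUBIC)); print(env.observe()["ee_pos"],env.observe()["contact_force"])
```

```text
[0.57896285 0.2535373  0.19033278] [ 0.84988237 -1.58406601 -4.00713933]
```

View pics/end.png

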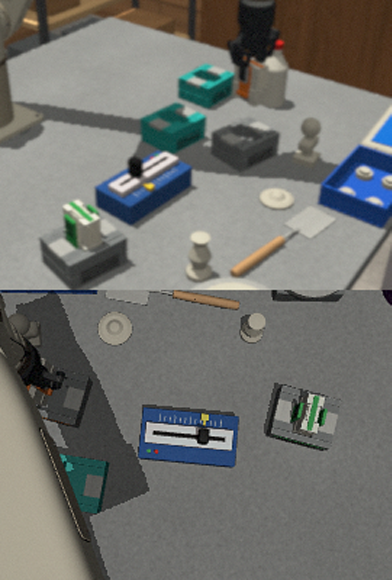

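The cassette is held about 116 mm above its seat, upright over the empty dock (scene crop, about (250,75)). The fader is level with the pointer and the green cassette and the other objects in view look undisturbed. I'm handing in.

```bash
python3 -c "
from bench import env
print(env.hand_in())"
```

```text
the job is handed in; nothing more can be done
None
```

The job is handed in, with no verdict returned: the fader sits about 1 mm from the pointer and is released, and the orange-catched cassette is pinched and held upright about 116 mm above its seat, over its dock.

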